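# Hang the climate sensor on the board's screw

## Robot

A 6-joint arm with a two-finger parallel gripper is mounted at the origin on the work surface. World frame = base frame: x ahead of the robot, y to its left, z up, the work surface at z = 0. Lengths are in m, angles in degrees, forces in N, time in s.
With the tool pointing down it reaches from about 0.375 to 0.9 m from the base axis. Payload 3.1 kg.
Tool frame: the origin (TCP) lies at the very end of the fingers, on their centre line; the grasp point (between the pads) lies 19 mm behind it; z points along the fingers, y is the line along which they close (so a half turn about z gives the same grasp; the last joint's range is limited). The gripper opens to 87 mm and grips with 3 to 60 N. Pads are 19 mm wide; open, the fingers measure 117 mm over their backs; the gripper's body (75 mm by 190 mm) begins 51 mm behind the grasp point.
Start: joints at [-87.233, 30.224, 82.088, -0, 67.689, -10.227], TCP at [0.141, -0.609, 0.189] pointing down, gripper open.
Joint ranges: [-176.69, 176.69], [-43.24, 126.21], [12.49, 139.97], [-82, 262], [0, 151.66], [-163.58, 163.58]. Speed limits (degrees/s): [159.86, 159.86, 180, 180, 180, 180].

## Interface

Orientations are given as a 3x3 rotation matrix whose columns are the frame's x, y, z axes.
In Python, from rig import * gives the robot as it stands.
- The arm moves only by the tool jog_arm, never from a script. Its arguments are lists of equal length, an entry for each row: "delta_pos": the shift along the world's x, y, z in cm, a list of three; "turn": the turn about the world's z in degrees; "grip": the closure, from 0 (fully open) to 1 (shut). In form: {"delta_pos": [[x, y, z], ...], "turn": [turn, ...], "grip": [grip, ...]}. A call has 1 to 12 rows; each row is the pose to reach, as a shift and turn from the pose commanded when the call began; what a row does not reach only later rows make up. A row lasts 1/8 s, in which the tool goes at most 62.5 mm and 10.7 degrees, less where a joint would pass 70% of its speed; a pose out of reach is approached as far as the arm can. A call with a gripper value outside its range is refused whole. The fingers move at their own pace and stop on an object; the grip force is fixed at half the most. Time passes only in rows, so rows that repeat a pose let the fingers close. It gives the time, the measured TCP pose, the force, the opening and the grip force at its end, in the units of the state.
- read_state(): the state, without advancing time (a new reading comes with each control period).
- capture(name): name is "scene" or "top"; returns a dict with "color" (400x640x3 uint8, blue, green, red), "fovy" (degrees; the focal length in pixels is half the picture's height over the tangent of half this angle, whatever the lens; pixels are square), "cx", "cy" (the principal point, pixels), "camera_from_world" (4x4, takes a point from world to camera coordinates). Camera axes: x right, y up, looking along -z (the intrinsics and any distortion apply to the point x, -y, -z); pixel columns grow to the right and rows downward; lengths in m; the calibration is good to about 2 mm. A picture is of the moment at which its call begins. There is no depth.
- hand_in(): hands the job in; it is judged then, once.
The state is a dict: "time_s": time; "joint_positions": joint angles; "qvel": joint speeds; "tau": joint torques, N m; "position": TCP position; "tcp_rot": TCP orientation; "force": force on the tool from outside, world axes, zero at the start; "moment": the same for the moment, N m; "opening": opening from 0.0 (shut) to 1.0 (fully open); "grasp_force": force on a finger pad.
Only numpy, scipy, OpenCV 4.12 (cv2) and the standard library are available. Lean on these libraries where they do the work, as an engineer would, in place of code of your own. Each camera call takes 0.05 s, during which the arm holds its last target. There are 200 camera calls.

## Task

Pick up the green-backed climate sensor and hang it on the screw that sticks out of the rail of the mounting board: pass the big hole of its keyhole over the screw head, then slide it down until the screw sits fully home at the top of the narrow slot, hanging straight and flat against the board, and let go. Work gently, feeling for the screw without forcing the sensor against board or screw (keep below about 20 N), and leave the other things on the bench where they are.

Things in the scene. Friction and masses are not known exactly. Their poses are not given: they have to be found in the camera images.
- sensor_grip (a point): Loose climate sensor, standing on its foot: the middle of its grip rib, where it is pinched front to back from above. The rib is the top 50 mm of the green plate, full width, 10 mm thick. This point is 5 mm in front of the plate's back face, half-way across, 25 mm below the top, 175 mm above the underside. Axes: x out of the front (housing side), y along the width, z up
- sensor_hole (a point): Centre, on the plate's back face, of the keyhole's big octagonal hole: 16 mm across, half-way across the plate, 83 mm above the sensor's underside (92 mm below sensor_grip). A 7.5 mm wide slot rises from its top and ends 107.75 mm above the underside; the hole's shoulders lead into the slot at 45 degrees. Axes as the sensor's
- sensor_seat (a point): Point on the sensor's back face, half-way across, 105 mm above its underside: where the screw's axis lies when the screw is fully home at the top of the slot. Axes as the sensor's
- sensor: The climate sensor, 0.18 to 0.29 kg: green plate 64 mm wide, 4 mm thick, 200 mm high; a white housing 64 mm wide and 58 mm high at the foot of its front reaches 50 mm out from the plate's back face. Origin: in the plane of the back face, half-way across, at the underside. x out of the front, y along the width, z up
- rail_mid (a point): Middle of the dark slot in the board's aluminium rail, on the face, 160 mm above the table. x straight out of the face, y along the rail, z up. One screw stands out of the slot at this height, but clamped up to 25 mm to either side of this point along y: not measured, to be felt or seen. Shank 5.5 mm thick; brass head 12 mm across, 3 mm thick, 7.5 mm clear of the face (its front 10.5 mm off it)
- board: Fixed mounting board with its rail and firmly clamped screw: plywood 240 mm wide, 190 mm high, 18 mm thick, upright, its face looking away from the robot (roughly +x); two feet on the robot's side reach 118 mm back from the face. The top edge is 30 mm above rail_mid. Origin: on the table under the middle of the face; axes as rail_mid
- dishes: stack of three round petri dishes, 90 mm across, 45 mm high; origin at its underside. Leave it alone
- bottle: amber glass bottle, 60 mm across, 130 mm high; origin at its underside. Leave it alone
- beaker: open glass beaker, 72 mm across, 85 mm high; origin at its underside. Leave it alone
- tray: yellow compartment tray, 120 x 160 x 40 mm; origin at its underside. Leave it alone
- driver: screwdriver about 200 mm long, lying on the table at the robot's left. Leave it alone
- carton: small cardboard box, 110 x 80 x 70 mm; origin at its underside. Leave it alone
- jar: glass jar with green lid, 64 mm across, 75 mm high; origin at its underside. Leave it alone
Mind the look-alikes: they are no part of the job. There is more than one size of the sensor; the job needs the largest.

How it is judged:
By the outcome, as a careful person would: the job done as asked, in the order asked, and still so for the second after the job is handed in, with the robot touching nothing.
It also fails if it takes over 58 s, if anything falls off the work surface, if the arm or the gripper's body presses on something with over 40 N, if the wrist force passes 120 N, or if a joint passes its speed limit or range.

## Working session

There is one attempt and no reset: what is moved stays moved. The work goes in short steps, Python scripts to look and compute and a tool call to move; the robot and the scene stay as the last step left them, time stands still between calls to the robot, and variables do not carry over. Pictures are saved under pics/ and viewed, at most 10 in all, crops included, and the job is handed in when it is done.

Besides the shell and the picture viewer there is one more tool, called after "Emit:" by a JSON object that holds its "name" and its "arguments", one argument or row to a line. jog_arm: Moves the arm, as the interface text tells. Its arguments: {"type":"object","properties":{"delta_pos":{"type":"array"},"turn":{"type":"array"},"grip":{"type":"array"}},"required":["delta_pos","turn","grip"]}

```bash
ls; mkdir -p pics
cat > h.py <<'E'
from rig import *
import numpy as np, cv2
def cam(n):
    c=capture(n); 
    c['f']=200/np.tan(np.radians(c['fovy'])/2); return c
def proj(c,p):
    q=c['camera_from_world']@np.append(p,1); return np.array([c['cx']+c['f']*q[0]/-q[2], c['cy']-c['f']*q[1]/-q[2]])
def ray(c,u,v):
    M=np.linalg.inv(c['camera_from_world']); d=M[:3,:3]@np.array([(u-c['cx'])/c['f'],-(v-c['cy'])/c['f'],-1]); return M[:3,3],d
def onz(c,u,v,z):
    o,d=ray(c,u,v); return o+d*(z-o[2])/d[2]
def tri(c1,p1,c2,p2):
    o1,d1=ray(c1,*p1);o2,d2=ray(c2,*p2)
    s=np.linalg.lstsq(np.c_[d1,-d2],o2-o1,rcond=None)[0]
    a=o1+s[0]*d1;b=o2+s[1]*d2; return (a+b)/2,np.linalg.norm(a-b)
E
python3 - <<'E'
from h import *
for n in("scene","top"):
    c=cam(n); cv2.imwrite(f"pics/{n}0.png",c['color']); print({k:v for k,v in c.items() if k!='color'})
print(read_state())
E
```

```text
pics
{'fovy': 48.250372386589135, 'cx': 322.02849425889224, 'cy': 203.2033529070677, 'camera_from_world': array([[-0.72048214,  0.69343824,  0.00699272,  0.35837698],
       [-0.55425116, -0.58186864,  0.59517606,  0.19950838],
       [ 0.41678669,  0.424938  ,  0.80356491, -1.66168365],
       [ 0.        ,  0.        ,  0.        ,  1.        ]]), 'f': np.float64(446.57883140208196)}
{'fovy': 52.60098944511731, 'cx': 323.0868281548158, 'cy': 208.55580445340055, 'camera_from_world': array([[-0.01020396, -0.99994315,  0.00309436, -0.01611484],
       [ 0.99699318, -0.00993604,  0.07684975, -0.51230672],
       [-0.07681463,  0.00386922,  0.99703788, -1.56185397],
       [ 0.        ,  0.        ,  0.        ,  1.        ]]), 'f': np.float64(404.6604524806497)}
{'time_s': 0.1, 'joint_positions': array([-8.72322632e+01,  3.02742286e+01,  8.21476115e+01, -2.74731214e-03,
        6.76899144e+01, -1.02270394e+01]), 'qvel': array([-0.03933157, -0.10730474, -0.16163559,  0.03224614, -0.07974829,
        0.02966778]), 'tau': array([-2.81604716e-04, -4.40985918e+01, -1.77150393e+01,  6.34783320e-02,
        5.34146489e-02, -3.79597759e-05]), 'position': array([ 0.14052032, -0.60826395,  0.1879712 ]), 'tcp_rot': array([[ 9.74386488e-01,  2.24879864e-01, -1.38492123e-04],
       [ 2.24879702e-01, -9.74384592e-01,  1.94606510e-03],
       [ 3.02686263e-04, -1.92736360e-03, -9.99998097e-01]]), 'force': array([ 0.14116423, -0.41964983,  0.5113949 ]), 'moment': array([ 0.00111048,  0.03145824, -0.00406441]), 'grasp_force': 0.0, 'opening': 0.9983763962440607}
```

View pics/scene0.png

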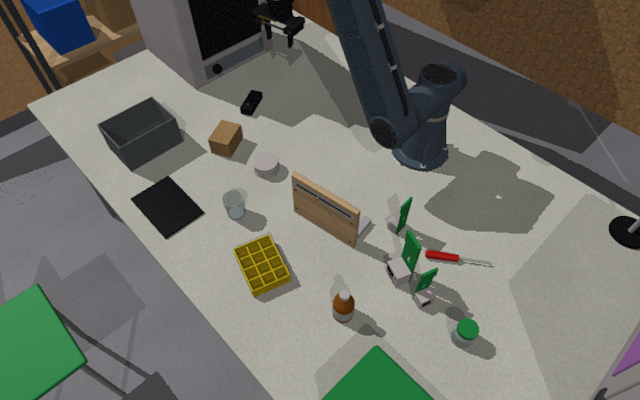

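View pics/top0.png

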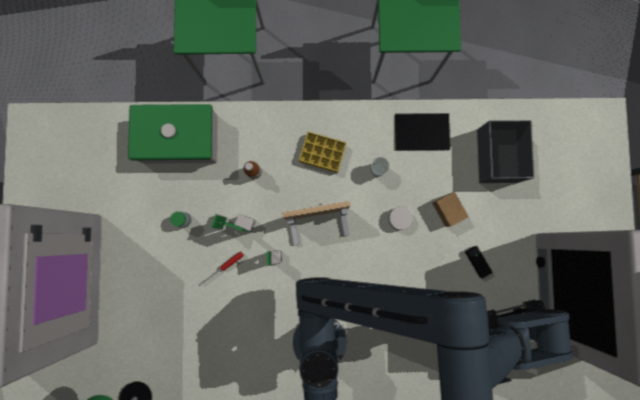

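Scene view: three green-backed sensors at about (404,215), (411,251) and (427,279), and the board with its rail at (326,208). In the top view the sensors are at about (275,258), (240,223) and (220,221), and the board is at (316,210). I'll enlarge both views to tell the sizes apart and look for the screw.

Run:
```python
from h import *
s=cv2.imread("pics/scene0.png");t=cv2.imread("pics/top0.png")
a=cv2.resize(s[165:315,280:480],None,fx=4,fy=4,interpolation=cv2.INTER_CUBIC)
b=cv2.resize(t[190:280,200:360],None,fx=5,fy=5,interpolation=cv2.INTER_CUBIC)
cv2.imwrite("pics/ca.png",a);cv2.imwrite("pics/cb.png",b)
```

```text
(no output)
```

View pics/ca.png

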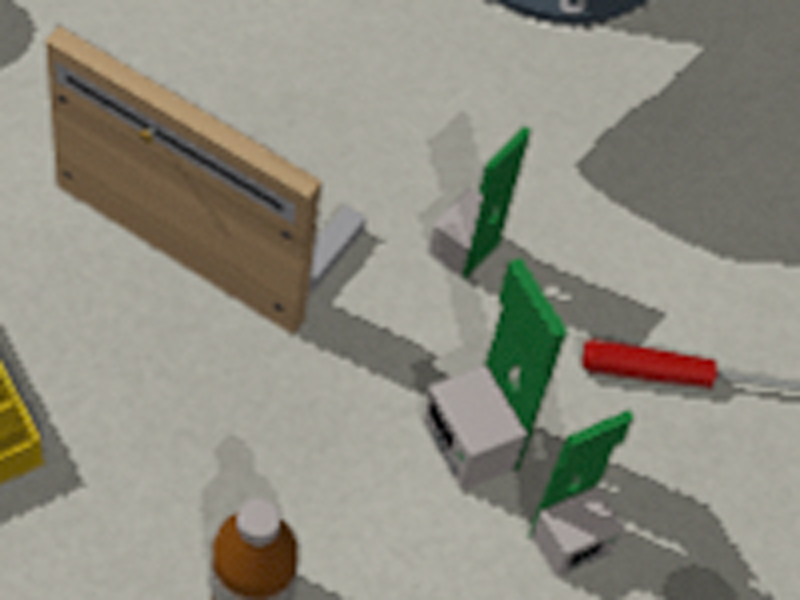

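View pics/cb.png

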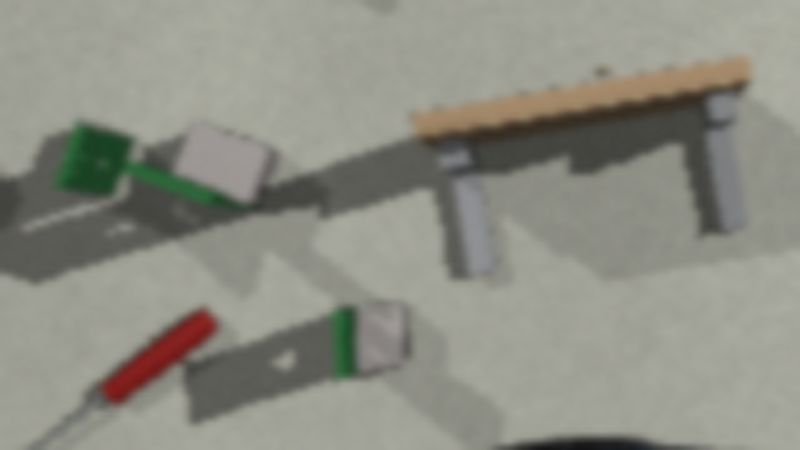

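Scene crop: the brass screw is at crop (148,134), pixel (317,198.5), and at about (320,204.5) in the top view. The sensor candidates are A at scene (404,215), B at (411,251) and C at (427,279). B looks largest, so I'll check its height and width metrically.

```bash
cat > m.py <<'E'
from h import *
S=cam("scene");T=cam("top")
def sc(x,y): return (280+x/4-.4,165+y/4-.4)
def tc(x,y): return (200+x/5-.4,190+y/5-.4)
for n,c in(("S",S),("T",T)):
    hsv=cv2.cvtColor(c['color'],cv2.COLOR_BGR2HSV)
    m=cv2.inRange(hsv,(45,110,40),(85,255,255))
    k,l,st,ce=cv2.connectedComponentsWithStats(m)
    for i in range(1,k):
        x,y,w,h,a=st[i]
        if 20<a<900 and (190<y<300) and 150<x<470:
            cn=cv2.findContours((l==i).astype(np.uint8),0,2)[0][0]
            print(n,st[i],cv2.approxPolyDP(cn,1.3,True)[:,0].tolist())
E
python3 - <<'E'
from m import *
P=lambda *a:print(*[np.round(x,4) for x in a])
print("B top edge scene z=.2");a=onz(S,*sc(515,262),.2);b=onz(S,*sc(563,330),.2);P(a,b,np.linalg.norm(a-b))
print("B bottom right scene z=0");P(onz(S,*sc(522,468),0))
print("B top view z=.2");a=onz(T,*tc(128,166),.2);b=onz(T,*tc(245,205),.2);P(a,b,np.linalg.norm(a-b))
print("A top",onz(S,*sc(527,128),.2),"A bot",onz(S,*sc(468,276),0))
print("C top",onz(S,*sc(630,415),.2),"C bot",onz(S,*sc(535,530),0))
print("screw",tri(S,sc(148,134),T,tc(602,72)), onz(S,*sc(148,134),.16),onz(T,*tc(602,72),.16))
print("board top corners scene z=.19")
for p in((50,45),(305,196),(57,27),(320,183)):P(onz(S,*sc(*p),.19))
print("top")
for p in((413,113),(748,58),(418,138),(750,84)):P(onz(T,*tc(*p),.19))
print("board bottom front scene");
for p in((57,188),(296,331)):P(onz(S,*sc(*p),0))
E
```

```text
S [396 197  16  37 218] [[411, 197], [401, 207], [401, 215], [396, 233], [404, 225]]
S [402 230  19  44 454] [[408, 230], [402, 256], [412, 273], [420, 246], [410, 230]]
S [415 268  23  24 228] [[437, 268], [421, 275], [415, 291], [429, 284]]
T [171 213  14  13 150] [[173, 214], [171, 217], [172, 223], [180, 225], [184, 221], [183, 214]]
T [212 216  32  15 164] [[212, 226], [221, 227], [225, 223], [243, 230], [232, 224], [225, 223], [224, 218], [215, 216]]
T [267 252   3  13  35] [[269, 252], [267, 253], [268, 264]]
B top edge scene z=.2
[0.4289 0.2641 0.2   ] [0.4475 0.3203 0.2   ] 0.0591
B bottom right scene z=0
[0.4433 0.3246 0.    ]
B top view z=.2
[0.4523 0.3176 0.2   ] [0.4246 0.2368 0.2   ] 0.0854
A top [0.33398312 0.19683823 0.2       ] A bot [0.34211773 0.18547584 0.        ]
C top [0.46613986 0.38953311 0.2       ] C bot [0.4753573  0.36317128 0.        ]
screw (array([ 0.51605002, -0.0083841 ,  0.16280465]), np.float64(0.004147773030656965)) [ 0.5132564  -0.00833903  0.16      ] [ 0.51770505 -0.00990207  0.16      ]
board top corners scene z=.19
[ 0.5244 -0.1028  0.19  ]
[0.4867 0.1238 0.19  ]
[ 0.5089 -0.1123  0.19  ]
[0.4708 0.1234 0.19  ]
top
[0.4877 0.1219 0.19  ]
[ 0.5239 -0.1121  0.19  ]
[0.4702 0.1185 0.19  ]
[ 0.5056 -0.1132  0.19  ]
board bottom front scene
[ 0.5239 -0.108   0.    ]
[0.4797 0.1252 0.    ]
```

Measured: B fits 200 mm. Its top and bottom edges agree at z = 0.2 and 0, its width is about 60 mm, and A and C are clearly shorter in the crop. So B is the target: grip at about (0.440, 0.290), front yaw about -19°. The board yaw is about 9° and the screw is near (0.516, -0.009). Moving now.

Emit:
{"name": "jog_arm", "arguments": {
  "delta_pos": [
    [2,2,5],
    [4,4,9],
    [6,6,14],
    [8,8,18],
    [12,13,18],
    [15,18,18],
    [19,23,18],
    [22,28,18],
    [26,33,18],
    [29,38,18],
    [32,43,18],
    [33,48,18]
  ],
  "turn": [0,0,0,0,0,0,0,8,16,24,32,40],
  "grip": [0,0,0,0,0,0,0,0,0,0,0,0]
}}

```text
time_s: 1.7
position: [0.4717, -0.1271, 0.3685]
tcp_rot: [[0.597, 0.802, 0.0], [0.802, -0.597, 0.0], [0.0, 0.0, -1.0]]
force: [-0.2, -0.2, -0.2]
opening: 1.0
grasp_force: 0.0
```

Emit:
{"name": "jog_arm", "arguments": {
  "delta_pos": [
    [0,6,0],
    [0,12,0],
    [0,18,0],
    [-1,24,0],
    [-2,30,0],
    [-3,36,0],
    [-3.2,41.7,0],
    [-3.2,41.7,-6],
    [-3.2,41.7,-11],
    [-3.2,41.7,-12],
    [-3.2,41.7,-12]
  ],
  "turn": [5,10,15,18,18,18,18,18,18,18,18],
  "grip": [0,0,0,0,0,0,0,0,0,0,0]
}}

```text
time_s: 3.08
position: [0.4391, 0.2881, 0.2493]
tcp_rot: [[0.326, 0.945, 0.0], [0.945, -0.326, 0.0], [0.0, 0.0, -1.0]]
force: [0.3, -0.2, 2.0]
opening: 1.005
grasp_force: 0.0
```

Run:
```python
from h import *
s=cam("scene")
print(read_state()['position'],proj(s,read_state()['position']))
a=cv2.resize(s['color'][190:310,340:480],None,fx=5,fy=5,interpolation=cv2.INTER_CUBIC)
cv2.imwrite("pics/g1.png",a)
```

```text
[0.44003516 0.28839657 0.25047953] [416.05783732 227.61666904]
```

View pics/g1.png

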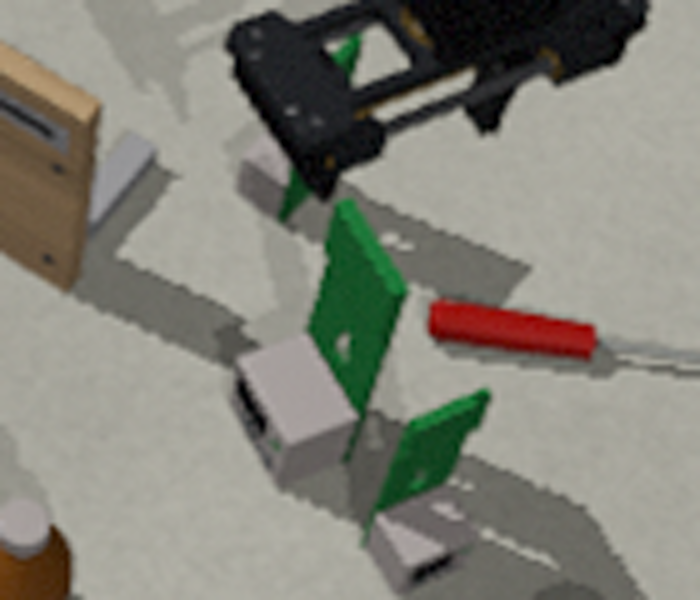

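Run:
```python
from h import *
s=cam("scene");st=read_state();p=st['position'];R=st['tcp_rot']
for k in(-.0585,-.0435,.0435,.0585):
    for w in(-.0095,.0095):
        print(k,w,np.round((proj(s,p+k*R[:,1]+w*R[:,0])-[340,190])*5))
f=R[:,1].copy();f[2]=0;l=np.array([-f[1],f[0],0])
def cr(x,y):return (340+x/5-.4,190+y/5-.4)
for q in((348,200),(405,288),(335,203),(395,295)): print(q,onz(s,*cr(*q),.2))
for q in((352,460),): print("bot",onz(s,*cr(*q),0))
g=np.array([.44,.29,.2])
for a in(-.005,.005):
  for b in(-.032,.032): print(a,b,np.round((proj(s,g+a*f+b*l)-[340,190])*5))
```

```text
-0.0585 -0.0095 [465. 136.]
-0.0585 0.0095 [486. 163.]
-0.0435 -0.0095 [441. 146.]
-0.0435 0.0095 [461. 173.]
0.0435 -0.0095 [298. 203.]
0.0435 0.0095 [317. 232.]
0.0585 -0.0095 [273. 213.]
0.0585 0.0095 [292. 242.]
(348, 200) [0.42601132 0.26467081 0.2       ]
(405, 288) [0.44726145 0.32090287 0.2       ]
(335, 203) [0.43262356 0.26104239 0.2       ]
(395, 295) [0.45444807 0.31995241 0.2       ]
bot [4.43518457e-01 3.24380072e-01 2.22044605e-16]
-0.005 -0.032 [343. 193.]
-0.005 0.032 [406. 285.]
0.005 -0.032 [327. 200.]
0.005 0.032 [390. 292.]
```

B's predicted rib corners, (343,193) and (406,285) in the crop, match the picture at (348,200) and (405,288). I'll descend around the rib, watching the force.

Emit:
{"name": "jog_arm", "arguments": {
  "delta_pos": [
    [0,0.3,-2.5],
    [0,0.3,-5],
    [0,0.3,-7.5],
    [0,0.3,-9.2],
    [0,0.3,-9.2]
  ],
  "turn": [0,0,0,0,0],
  "grip": [0,0,0,0,0]
}}

```text
time_s: 3.8
position: [0.4394, 0.2911, 0.1576]
tcp_rot: [[0.326, 0.945, 0.001], [0.945, -0.326, 0.0], [0.001, 0.001, -1.0]]
force: [0.4, -0.4, -0.4]
opening: 0.999
grasp_force: 0.0
```

Run:
```python
from h import *
s=cam("scene");t=cam("top");p=read_state()['position']
print(p,proj(s,p),proj(t,p))
a=cv2.resize(s['color'][180:310,350:480],(600,600),interpolation=cv2.INTER_CUBIC)
b=cv2.resize(t['color'][170:270,180:280],(200,200))
cv2.imwrite("pics/g2.png",np.hstack([a,np.vstack([b,b*0,b*0])]))
```

```text
[0.44016094 0.29150945 0.15856053] [411.02133463 246.77140783] [235.30377322 226.63602605]
```

View pics/g2.png

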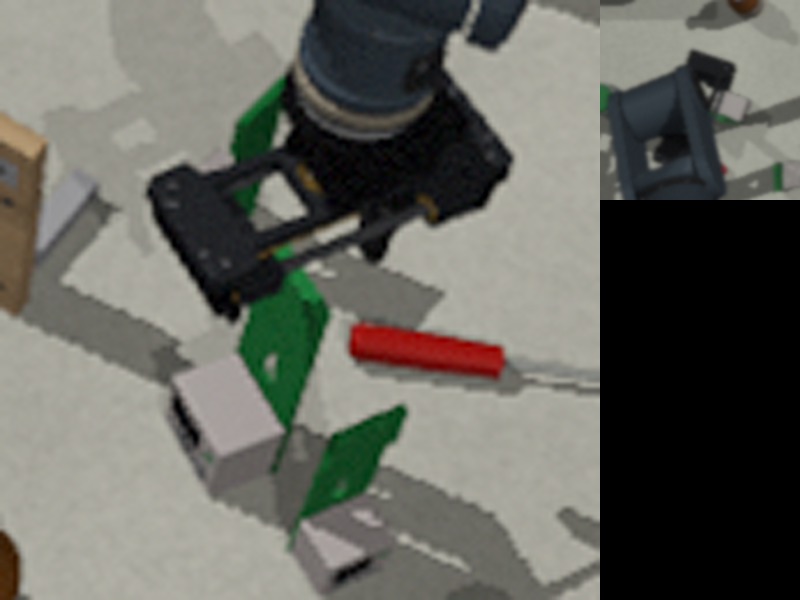

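The fingers straddle the rib, with the front tip at (230,315), the back tip at (375,260) and the rib between them. Closing.

Emit:
{"name": "jog_arm", "arguments": {
  "delta_pos": [
    [0,0,0],
    [0,0,0],
    [0,0,0],
    [0,0,0],
    [0,0,0],
    [0,0,0],
    [0,0,0],
    [0,0,0]
  ],
  "turn": [0,0,0,0,0,0,0,0],
  "grip": [1,1,1,1,1,1,1,1]
}}

```text
time_s: 4.9
position: [0.4386, 0.291, 0.1568]
tcp_rot: [[0.326, 0.945, -0.0], [0.945, -0.326, -0.0], [-0.0, -0.0, -1.0]]
force: [-0.5, -1.3, -0.1]
opening: 0.174
grasp_force: 0.3
```

Emit:
{"name": "jog_arm", "arguments": {
  "delta_pos": [
    [0,0,0],
    [0,0,0],
    [0,0,0],
    [0,0,0]
  ],
  "turn": [0,0,0,0],
  "grip": [1,1,1,1]
}}

```text
time_s: 5.4
position: [0.4387, 0.2911, 0.1569]
tcp_rot: [[0.326, 0.945, 0.0], [0.945, -0.326, 0.0], [0.0, 0.0, -1.0]]
force: [0.4, -0.3, 0.2]
opening: 0.113
grasp_force: 29.9
```

Gripped: opening 10 mm, 30 N. Lifting, swinging out in front of the board, and turning 28°.

Emit:
{"name": "jog_arm", "arguments": {
  "delta_pos": [
    [0,0,1],
    [0,0,4],
    [0,0,8],
    [0,0,12],
    [0,0,16],
    [3,-1,16],
    [7,-3,16],
    [11,-5,16],
    [15,-7,16],
    [17,-10,16],
    [17,-14,16],
    [17,-17,16]
  ],
  "turn": [0,0,0,0,0,0,0,4,8,13,18,23],
  "grip": [1,1,1,1,1,1,1,1,1,1,1,1]
}}

```text
time_s: 6.9
position: [0.6081, 0.1195, 0.3165]
tcp_rot: [[-0.072, 0.997, -0.002], [0.997, 0.072, -0.0], [-0.0, -0.002, -1.0]]
force: [-0.7, 0.0, -2.2]
opening: 0.107
grasp_force: 30.0
```

Emit:
{"name": "jog_arm", "arguments": {
  "delta_pos": [
    [0,-4,0],
    [0,-8,0],
    [0,-11,0],
    [0,-12.4,0],
    [-1,-12.4,-2],
    [-2,-12.4,-4],
    [-4,-12.4,-6],
    [-5.7,-12.4,-7],
    [-5.7,-12.4,-7],
    [-5.7,-12.4,-7]
  ],
  "turn": [3,5.1,5.1,5.1,5.1,5.1,5.1,5.1,5.1,5.1],
  "grip": [1,1,1,1,1,1,1,1,1,1]
}}

```text
time_s: 8.15
position: [0.5529, -0.0027, 0.2477]
tcp_rot: [[-0.158, 0.987, 0.002], [0.987, 0.158, -0.0], [-0.001, 0.002, -1.0]]
force: [-0.3, -0.0, -2.2]
opening: 0.111
grasp_force: 30.0
```

Run:
```python
from h import *
s=cam("scene");t=cam("top");S=read_state();p=S['position']
print(S['time_s'],p,S['force'],S['grasp_force'],S['opening'],np.degrees(np.arctan2(S['tcp_rot'][1,1],S['tcp_rot'][0,1])),proj(s,p),proj(t,p))
a=cv2.resize(s['color'][130:250,260:380],(600,600),interpolation=cv2.INTER_CUBIC)
b=cv2.resize(t['color'][170:270,290:350],(200,333))
cv2.imwrite("pics/g3.png",np.hstack([a,np.vstack([b,np.zeros((267,200,3),np.uint8)])]))
cv2.imwrite("pics/s3.png",s['color']);cv2.imwrite("pics/t3.png",t['color'])
```

```text
8.25 [ 0.55305581 -0.00294418  0.24775107] [-0.08546616  0.18633146 -2.15077807] 29.984420835971832 0.11199661370195628 9.109938340174647 [307.40051032 187.94310177] [317.70631789 191.21807836]
```

View pics/g3.png

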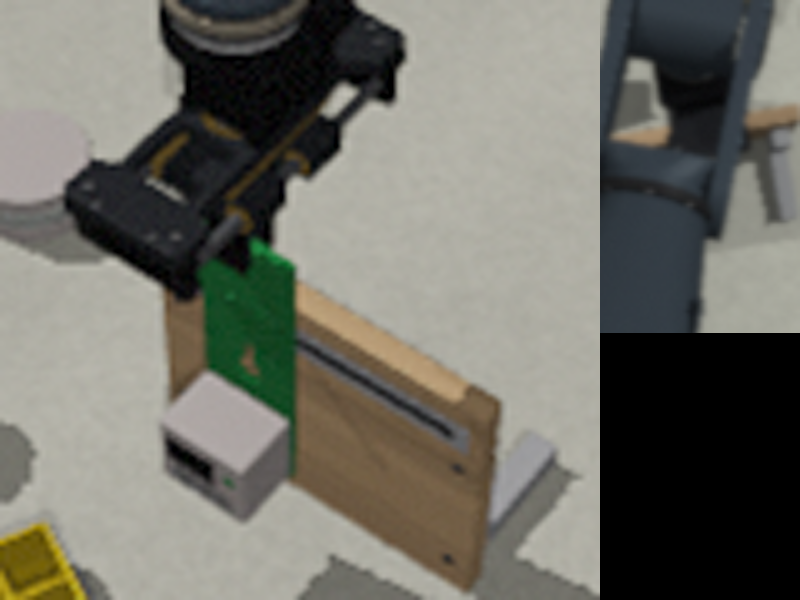

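Run:
```python
from h import *
s=cam("scene");t=cam("top")
S0=cv2.imread("pics/scene0.png");S=read_state();p=S['position']
hs=cv2.cvtColor(S0,cv2.COLOR_BGR2HSV)
print(hs[195:203,312:322].tolist() and "")
print(S0[194:203,312:323].tolist())
n=np.array([.9874,.1583,0]);tt=np.array([-.1583,.9874,0])
b=p-.005*n
def C(q): return np.round((proj(s,q)-[260,130])*5+2)
u=np.array([b[0],b[1],p[2]-.157])
print("corner top right back",C(u+.032*tt+[0,0,.2]),"bot right",C(u+.032*tt),"hole front",C(u+.004*n+[0,0,.083]),"slot top",C(u+.004*n+[0,0,.10775]),"hous top R front",C(u+.032*tt+.05*n+[0,0,.058]),"hous top L front",C(u-.032*tt+.05*n+[0,0,.058]),"bot R front",C(u+.032*tt+.05*n),"L",C(u-.032*tt+.05*n))
T0=cv2.imread("pics/top0.png");print(T0[200:209,316:325].tolist())
# board right lower corner, etc
print("board", C(np.array([.4877,.1219,.19])),C(np.array([.4877,.1219,0])))
```

```text
[[[51, 51, 49], [35, 36, 36], [65, 62, 62], [81, 79, 81], [83, 83, 87], [80, 89, 97], [72, 88, 103], [62, 85, 104], [63, 87, 107], [63, 86, 106], [65, 89, 109]], [[86, 87, 88], [70, 67, 66], [43, 42, 41], [47, 48, 46], [73, 69, 71], [96, 91, 91], [92, 92, 96], [72, 83, 99], [67, 85, 101], [62, 84, 105], [63, 85, 105]], [[80, 90, 100], [90, 92, 96], [83, 83, 84], [51, 52, 52], [32, 37, 37], [70, 68, 67], [82, 81, 81], [81, 80, 81], [81, 85, 93], [72, 86, 99], [65, 85, 104]], [[58, 85, 105], [62, 83, 100], [83, 92, 100], [71, 90, 103], [62, 90, 105], [91, 101, 104], [85, 87, 82], [59, 58, 59], [84, 80, 81], [91, 92, 93], [82, 91, 100]], [[64, 88, 107], [64, 87, 107], [51, 83, 103], [40, 92, 120], [49, 108, 134], [73, 104, 118], [70, 72, 71], [39, 38, 36], [48, 48, 46], [73, 74, 73], [95, 95, 94]], [[59, 82, 100], [65, 88, 107], [62, 85, 102], [44, 68, 83], [28, 68, 88], [33, 72, 91], [70, 80, 86], [78, 76, 76], [53, 50, 50], [32, 31, 30], [48, 48, 47]], [[60, 81, 99], [59, 81, 99], [61, 83, 102], [60, 85, 103], [42, 69, 87], [40, 73, 90], [65, 84, 98], [82, 87, 93], [80, 81, 86], [71, 
[... 1273 characters left out ...]
133, 148, 150], [147, 160, 162], [150, 164, 166]], [[146, 157, 157], [143, 156, 157], [139, 152, 155], [125, 139, 143], [119, 133, 139], [126, 140, 147], [128, 146, 155], [131, 150, 162], [131, 152, 165]], [[131, 147, 156], [128, 146, 156], [130, 149, 161], [123, 145, 161], [117, 141, 161], [116, 142, 162], [114, 141, 162], [113, 142, 164], [112, 141, 165]], [[114, 141, 162], [112, 140, 162], [114, 142, 165], [112, 141, 165], [108, 139, 165], [108, 139, 164], [107, 137, 164], [106, 137, 163], [106, 138, 164]], [[107, 138, 164], [106, 138, 163], [107, 138, 163], [106, 137, 163], [106, 137, 163], [105, 137, 162], [104, 135, 162], [104, 135, 161], [104, 134, 160]]]
board [477. 419.] [457. 593.]
```

Run:
```python
from h import *
s=cam("scene");t=cam("top");S=read_state();p=S['position']
I=s['color'].astype(float);G=I[:,:,1]-np.maximum(I[:,:,0],I[:,:,2])
n=np.array([.9874,.1583,0]);tt=np.array([-.1583,.9874,0])
u=p-.005*n;u[2]=p[2]-.157
for r in range(194,205,2):
    g=G[r,290:330];m=g.max()*.5
    k=np.where(g>m)[0];a,b=k[0],k[-1]
    L=290+a-(g[a]-m)/(g[a]-g[a-1]);R=290+b+(g[b]-m)/(g[b]-g[b+1])
    # predicted: col of edge lines at this row
    def col(e):
        q0=proj(s,u+e+[0,0,.07]);q1=proj(s,u+e+[0,0,.145]);return q0[0]+(r-q0[1])/(q1[1]-q0[1])*(q1[0]-q0[0])
    print(r,round(L,2),round(R,2),"pred L",round(col(.004*n-.032*tt),2),"R back",round(col(.032*tt),2))
m0=np.array([.5055,.007,0])
for c,q in((s,(316.2,198.6)),(s,(316.2,199.2)),(t,(320.0,204.0)),(t,(320.2,204.3))):
    w=onz(c,*q,.16); print("screw",w,"n",(w-m0)@n,"t",(w-m0)@tt)
print("tcp t",(p-m0)@tt,"n",(p-m0)@n)
```

```text
194 300.76 318.26 pred L 299.48 R back 317.95
196 300.75 318.52 pred L 299.59 R back 317.95
198 300.93 318.61 pred L 299.7 R back 317.95
200 301.22 318.33 pred L 299.81 R back 317.95
202 301.31 318.33 pred L 299.92 R back 317.95
204 303.4 318.34 pred L 300.03 R back 317.96
screw [ 0.51539169 -0.00780802  0.16      ] n 0.0074229494467463 t -0.016187289673145446
screw [ 0.51692174 -0.00619339  0.16      ] n 0.009189309794458436 t -0.01483520958284493
screw [ 0.51770505 -0.00990207  0.16      ] n 0.009375670878172357 t -0.018621166583768098
screw [ 0.51662484 -0.01060443  0.16      ] n 0.008197885078958808 t -0.019143671366830144
tcp t -0.017256052553193447 n 0.04443446901684533
```

Both cameras put the screw about 1 mm to the -t side of the hole. Lowering to hole height and closing to about 12 mm from the face.

Emit:
{"name": "jog_arm", "arguments": {
  "delta_pos": [
    [0.02,-0.12,-0.7],
    [0.02,-0.12,-1.37],
    [-0.6,-0.22,-1.37],
    [-1.3,-0.33,-1.37],
    [-2.0,-0.44,-1.37],
    [-2.65,-0.55,-1.37],
    [-2.65,-0.55,-1.37]
  ],
  "turn": [0,0,0,0,0,0,0],
  "grip": [1,1,1,1,1,1,1]
}}

```text
time_s: 9.32
position: [0.5244, -0.0085, 0.2334]
tcp_rot: [[-0.158, 0.987, -0.0], [0.987, 0.158, 0.0], [0.0, -0.0, -1.0]]
force: [0.1, -0.1, -1.5]
opening: 0.108
grasp_force: 30.0
```

Emit:
{"name": "jog_arm", "arguments": {
  "delta_pos": [
    [-0.15,-0.025,0],
    [-0.3,-0.05,0],
    [-0.45,-0.07,0],
    [-0.45,-0.07,0]
  ],
  "turn": [0,0,0,0],
  "grip": [1,1,1,1]
}}

```text
time_s: 9.82
position: [0.5205, -0.0091, 0.2331]
tcp_rot: [[-0.158, 0.987, -0.0], [0.987, 0.158, 0.0], [0.0, -0.0, -1.0]]
force: [-0.8, 0.3, -1.3]
opening: 0.109
grasp_force: 30.0
```

Emit:
{"name": "jog_arm", "arguments": {
  "delta_pos": [
    [-0.1,-0.016,0],
    [-0.2,-0.032,0],
    [-0.3,-0.048,0],
    [-0.4,-0.063,0],
    [-0.4,-0.063,0]
  ],
  "turn": [0,0,0,0,0],
  "grip": [1,1,1,1,1]
}}

```text
time_s: 10.45
position: [0.5165, -0.0098, 0.2332]
tcp_rot: [[-0.158, 0.987, -0.0], [0.987, 0.158, -0.0], [-0.0, -0.0, -1.0]]
force: [-0.5, -0.3, -2.6]
opening: 0.111
grasp_force: 30.0
```

Emit:
{"name": "jog_arm", "arguments": {
  "delta_pos": [
    [-0.1,-0.016,0],
    [-0.2,-0.032,0],
    [-0.2,-0.032,0]
  ],
  "turn": [0,0,0],
  "grip": [1,1,1]
}}

```text
time_s: 10.82
position: [0.5149, -0.0101, 0.2332]
tcp_rot: [[-0.158, 0.987, 0.001], [0.987, 0.158, -0.0], [-0.0, 0.001, -1.0]]
force: [0.1, -0.1, -2.7]
opening: 0.109
grasp_force: 30.0
```

Emit:
{"name": "jog_arm", "arguments": {
  "delta_pos": [
    [-0.1,-0.016,0],
    [-0.1,-0.016,0]
  ],
  "turn": [0,0],
  "grip": [1,1]
}}

```text
time_s: 11.08
position: [0.5141, -0.0103, 0.2333]
tcp_rot: [[-0.158, 0.987, 0.001], [0.987, 0.158, -0.0], [-0.0, 0.001, -1.0]]
force: [1.8, -0.7, -3.0]
opening: 0.113
grasp_force: 30.0
```

Emit:
{"name": "jog_arm", "arguments": {
  "delta_pos": [
    [-0.1,-0.016,0],
    [-0.1,-0.016,0]
  ],
  "turn": [0,0],
  "grip": [1,1]
}}

```text
time_s: 11.32
position: [0.5133, -0.0105, 0.2333]
tcp_rot: [[-0.158, 0.987, 0.002], [0.987, 0.158, -0.0], [-0.0, 0.002, -1.0]]
force: [2.8, 0.2, -2.1]
opening: 0.108
grasp_force: 30.1
```

Run:
```python
from h import *
s=cam("scene");S=read_state();print(S['position'],S['force'],S['moment'])
cv2.imwrite("pics/g4.png",cv2.resize(s['color'][150:250,265:365],(600,600),interpolation=cv2.INTER_CUBIC))
```

```text
[ 0.51325208 -0.01044241  0.23333348] [ 2.9436428   0.41963174 -2.47623705] [ 0.15227186 -0.77200133  0.01759008]
```

View pics/g4.png

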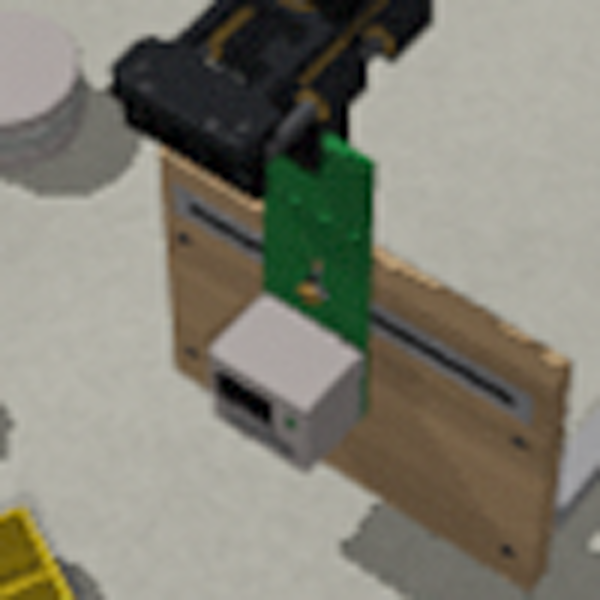

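The brass head shows through the big hole at (312,290), and the plate lightly touches the face at 3 N. Backing off 1.5 mm, then sliding down gently.

Emit:
{"name": "jog_arm", "arguments": {
  "delta_pos": [
    [0.15,0.024,0],
    [0.15,0.024,-0.3],
    [0.15,0.024,-0.6],
    [0.15,0.024,-0.8]
  ],
  "turn": [0,0,0,0],
  "grip": [1,1,1,1]
}}

```text
time_s: 11.88
position: [0.5141, -0.0102, 0.225]
tcp_rot: [[-0.158, 0.987, 0.0], [0.987, 0.158, -0.0], [-0.0, 0.0, -1.0]]
force: [2.1, -0.0, -0.3]
opening: 0.114
grasp_force: 30.0
```

Emit:
{"name": "jog_arm", "arguments": {
  "delta_pos": [
    [0,0,-0.2],
    [0,0,-0.4],
    [0,0,-0.6],
    [0,0,-0.6]
  ],
  "turn": [0,0,0,0],
  "grip": [1,1,1,1]
}}

```text
time_s: 12.38
position: [0.5141, -0.0103, 0.2189]
tcp_rot: [[-0.158, 0.987, -0.0], [0.987, 0.158, -0.0], [-0.0, -0.0, -1.0]]
force: [3.1, 0.4, -2.4]
opening: 0.111
grasp_force: 30.1
```

Emit:
{"name": "jog_arm", "arguments": {
  "delta_pos": [
    [0.03,0,-0.2],
    [0.03,0,-0.4],
    [0.03,0,-0.5],
    [0.03,0,-0.5]
  ],
  "turn": [0,0,0,0],
  "grip": [1,1,1,1]
}}

```text
time_s: 12.88
position: [0.5143, -0.0102, 0.214]
tcp_rot: [[-0.158, 0.987, -0.0], [0.987, 0.158, -0.0], [-0.0, -0.0, -1.0]]
force: [2.2, 0.5, -2.7]
opening: 0.107
grasp_force: 30.0
```

Emit:
{"name": "jog_arm", "arguments": {
  "delta_pos": [
    [0,0,-0.1],
    [0,0,-0.2],
    [0,0,-0.2]
  ],
  "turn": [0,0,0],
  "grip": [1,1,1]
}}

```text
time_s: 13.25
position: [0.5143, -0.0102, 0.212]
tcp_rot: [[-0.158, 0.987, -0.0], [0.987, 0.158, -0.0], [-0.0, -0.0, -1.0]]
force: [2.8, 0.3, -2.4]
opening: 0.111
grasp_force: 30.0
```

Nothing stops it yet. Continuing in 0.5 mm steps until the screw takes the weight.

Emit:
{"name": "jog_arm", "arguments": {
  "delta_pos": [
    [0,0,-0.05],
    [0,0,-0.1],
    [0,0,-0.1]
  ],
  "turn": [0,0,0],
  "grip": [1,1,1]
}}

```text
time_s: 13.62
position: [0.5146, -0.0103, 0.2115]
tcp_rot: [[-0.158, 0.987, 0.001], [0.987, 0.158, -0.0], [-0.0, 0.001, -1.0]]
force: [2.3, 0.2, 1.8]
opening: 0.111
grasp_force: 30.0
```

Emit:
{"name": "jog_arm", "arguments": {
  "delta_pos": [
    [0,0,-0.05],
    [0,0,-0.1],
    [0,0,-0.1]
  ],
  "turn": [0,0,0],
  "grip": [1,1,1]
}}

```text
time_s: 14.0
position: [0.515, -0.0104, 0.2112]
tcp_rot: [[-0.158, 0.987, 0.002], [0.987, 0.158, -0.001], [-0.001, 0.002, -1.0]]
force: [0.5, -0.5, 6.3]
opening: 0.11
grasp_force: 30.0
```

The screw has taken the load: Fz went from -2.4 to +6.3 N at z = 0.211, where 0.212 was expected. Easing off 1 mm, then opening.

Emit:
{"name": "jog_arm", "arguments": {
  "delta_pos": [
    [0,0,0.1],
    [0,0,0.1],
    [0,0,0.1],
    [0,0,0.1],
    [0,0,0.1],
    [0,0,0.1],
    [0,0,0.1],
    [0,0,0.1],
    [0,0,0.1]
  ],
  "turn": [0,0,0,0,0,0,0,0,0],
  "grip": [1,0.85,0.8,0.75,0.7,0.6,0.5,0.5,0.5]
}}

```text
time_s: 15.12
position: [0.5144, -0.0102, 0.2112]
tcp_rot: [[-0.158, 0.987, 0.0], [0.987, 0.158, -0.0], [-0.0, 0.0, -1.0]]
force: [0.4, -0.1, 0.5]
opening: 0.489
grasp_force: 0.0
```

Run:
```python
from h import *
s=cam("scene");S=read_state();print(S['position'],S['force'],S['opening'],S['grasp_force'])
cv2.imwrite("pics/g5.png",cv2.resize(s['color'][150:250,265:365],(600,600),interpolation=cv2.INTER_CUBIC))
```

```text
[ 0.51436211 -0.01019049  0.21117134] [ 0.00741519  0.75690201 -0.84615747] 0.49104542300940013 0.0
```

View pics/g5.png

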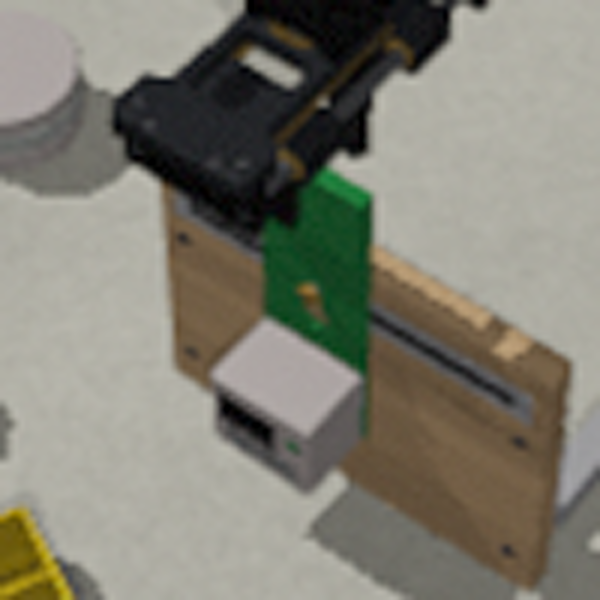

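Released: the sensor hangs with the head over the top of the slot at (310,292). Retreating straight up, then checking.

Emit:
{"name": "jog_arm", "arguments": {
  "delta_pos": [
    [0,0,1],
    [0,0,3],
    [0,0,6],
    [0,0,10],
    [0,0,14],
    [-2,0,17],
    [-5,0,17],
    [-7,0,17],
    [-7,0,17],
    [-7,0,17]
  ],
  "turn": [0,0,0,0,0,0,0,0,0,0],
  "grip": [0.5,0.5,0.5,0.5,0.5,0.5,0.5,0.5,0.5,0.5]
}}

```text
time_s: 16.42
position: [0.4452, -0.0103, 0.3816]
tcp_rot: [[-0.158, 0.987, 0.002], [0.987, 0.158, -0.0], [-0.001, 0.001, -1.0]]
force: [0.5, 0.5, -0.1]
opening: 0.501
grasp_force: 0.0
```

Run:
```python
from h import *
s=cam("scene");S=read_state();print(S['time_s'],S['position'],S['force'])
cv2.imwrite("pics/g6.png",cv2.resize(s['color'][160:260,265:365],(600,600),interpolation=cv2.INTER_CUBIC))
# expected corners when seated (screw t,n from final TCP)
n=np.array([.9874,.1583,0]);t=np.array([-.1583,.9874,0]);u=np.array([.5144,-.0102,0])-.005*n;u[2]=.055
for k,q in dict(topRback=u+.032*t+[0,0,.2],botRback=u+.032*t,topLback=u-.032*t+[0,0,.2],housR=u+.032*t+.05*n+[0,0,.058],housL=u-.032*t+.05*n+[0,0,.058]).items(): print(k,np.round((proj(s,q)-[265,160])*6+2.5))
```

```text
16.475 [ 0.44529528 -0.01035979  0.38139733] [ 0.16258214  0.04444369 -0.66017169]
topRback [369. 132.]
botRback [363. 375.]
topLback [259.  69.]
housR [304. 376.]
housL [204. 313.]
```

View pics/g6.png

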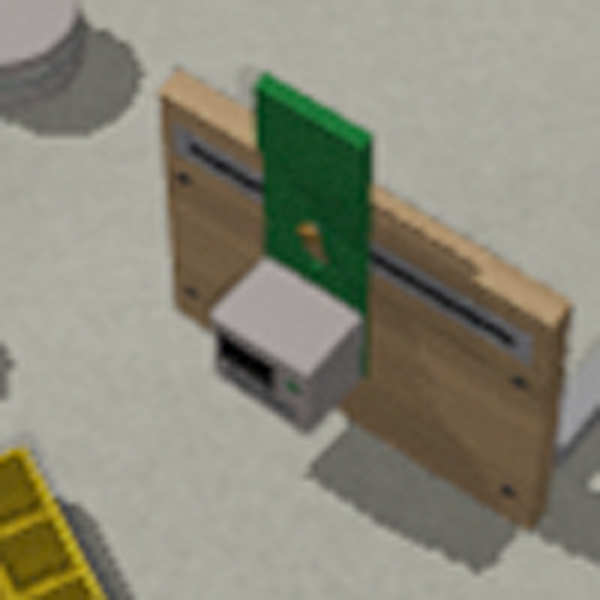

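The sensor hangs straight and flat. The corners at (372,135), (260,75) and (365,378) match the seated prediction to about 1 px of the original picture. Handing in.

```bash
python3 -c "
from rig import *
print(hand_in())"
```

```text
the job is handed in; nothing more can be done
None
```

The largest green-backed sensor hangs on the rail screw, seated at the top of the slot, straight and flat against the board and released. Contact forces read after each move stayed at or below about 6 N, no other object was touched as far as I could tell, and I handed the job in at about 16.5 s.

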